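# Deburr the bored sleeve of a tube block

## Task

Take the swivel-blade deburring tool out of its stand and deburr the inner top edge of the bored sleeve that sits in the large pocket of the aluminium tube block: start on the side of the bore away from the small holes and run the blade once clockwise (seen from above) all the way round, until it is a little past where it started, keeping it on the edge with light, steady pressure and never digging in. Then put the tool back in its stand, fully home and upright, and leave the things round about where they are.

Things in the scene. Friction and masses are not known exactly. Their poses are not given: they have to be found in the camera images.
- handle (a point): Centre of the handle of a pocket deburring tool (90 g, 86 mm long) that stands blade down in its stand. z up along the tool's axis, x and y square to the handle's flats. Black square handle 20 x 20 mm, 54 mm long (27 mm above and below this point): grip it across two flats. Below it an aluminium flange, 26 mm across, underside 31 mm below this point; then the nose; the blade's tip is 60 mm below this point.
- nose (a point): Lower end of the tool's nose, on the tool's axis, 43 mm below the handle centre. The nose is aluminium, 17 mm across under the flange, tapering to 8 mm here. From here a 3 mm round steel shank runs down the axis to 50.5 mm below the handle centre, where the slanting blade begins.
- blade (a joint): Swivel angle of the blade about the tool's axis, rad: 0 when it slants towards the tool's x, growing anticlockwise seen from above; no stops. It turns almost freely and trails like a caster. The blade is 2.6 mm thick and slants from the shank's end down and out to 6 mm off the axis, 58.5 mm below the handle centre; it sweeps a circle of 7.3 mm radius.
- blade_edge (a point): Middle of the slanting blade, which rubs on the edge: 3 mm off the tool's axis, 54.5 mm below the handle centre; keep it level with the edge. In use the tool's axis is drawn outwards to 2 to 4 mm outside the bore's edge, the shank passing just over the rim, and the blade reaches back into the bore and trails. It works at 2 to 8 N on the edge, and digs in at 12 N.
- bore (a point): Axis of the block's large pocket, level with the top of the sleeve in it, 52 mm above the bench. The sleeve sits in the pocket with play: its axis may lie up to 3.5 mm to any side of this point. Aluminium, 47 mm outside, bore 36 mm, 36 mm deep, sharp stiff inner edge, stands 2 mm above the block. z up; y towards the small holes: start and end at -y; clockwise means -y, -x, +y, +x, -y.
- tube_block: Bare aluminium tube block, 84 x 140 x 40 mm, on a dark steel base plate, 100 x 190 x 10 mm; neither moves. Origin under the plate's centre; y along the block towards the nine small holes (12 mm). Large pocket, 55 mm wide, at y = -35 mm, with a rubber pad on its floor that holds the sleeve in place. A steel clamp at each end stands 31 mm above the bench.
- socket (a point): Centre of the mouth of the tool stand's upright grey tube, 60 mm above the bench; z up. Tube 31 mm outside, about 21 mm inside, open at the top, on a round dark base 68 mm across and 9 mm high that does not move. Fully home, the tool's flange rests on the mouth and the handle centre is 31 mm above this point.
- sample_box: Bystander: blue cryo box with a white label on top, 68 x 68 x 50 mm, left of the block; origin at the centre of its underside. Leave it alone.
- flow_cell_case: Bystander: flat white case, 55 x 85 x 18 mm, right of the tool stand; origin at the centre of its underside. Leave it alone.
- tube_a: Bystander: upright screw-cap tube, 34 mm across, 117 mm tall, behind the tool stand; origin at the centre of its underside. Leave it alone.
- tube_b: Bystander: upright screw-cap tube, 34 mm across, 114 mm tall, beside the other tube; origin at the centre of its underside. Leave it alone.

How it is judged:
On the way, in this order (a step that is already met when the one before it is completed fails the run):
1. the deburring tool is lifted out of its stand (z of handle in the frame of socket above 0.06 m), for 0.1 s.
2. blade bears on the sleeve's bore edge on the side away from the small holes (x of blade_edge in the frame of bore between -0.0068 and 0.0068 m and y of blade_edge in the frame of bore below -0.0068 m and contact force between deburrer and tube_block above 1.5 N and horizontal distance between blade_edge and bore between 0.012 and 0.0245 m and z of blade_edge in the frame of bore between -0.005 and 0.004 m), for 0.3 s.
3. blade bears on the sleeve's bore edge 45 degrees further round clockwise (x of blade_edge in the frame of bore below -0.0068 m and y of blade_edge in the frame of bore below -0.0068 m and contact force between deburrer and tube_block above 1.5 N and horizontal distance between blade_edge and bore between 0.012 and 0.0245 m and z of blade_edge in the frame of bore between -0.005 and 0.004 m), for 0.3 s.
4. blade bears on the sleeve's bore edge 90 degrees further round clockwise (x of blade_edge in the frame of bore below -0.0068 m and y of blade_edge in the frame of bore between -0.0068 and 0.0068 m and contact force between deburrer and tube_block above 1.5 N and horizontal distance between blade_edge and bore between 0.012 and 0.0245 m and z of blade_edge in the frame of bore between -0.005 and 0.004 m), for 0.3 s.
5. blade bears on the sleeve's bore edge 135 degrees further round clockwise (x of blade_edge in the frame of bore below -0.0068 m and y of blade_edge in the frame of bore above 0.0068 m and contact force between deburrer and tube_block above 1.5 N and horizontal distance between blade_edge and bore between 0.012 and 0.0245 m and z of blade_edge in the frame of bore between -0.005 and 0.004 m), for 0.3 s.
6. blade bears on the sleeve's bore edge 180 degrees further round clockwise (x of blade_edge in the frame of bore between -0.0068 and 0.0068 m and y of blade_edge in the frame of bore above 0.0068 m and contact force between deburrer and tube_block above 1.5 N and horizontal distance between blade_edge and bore between 0.012 and 0.0245 m and z of blade_edge in the frame of bore between -0.005 and 0.004 m), for 0.3 s.
7. blade bears on the sleeve's bore edge 225 degrees further round clockwise (x of blade_edge in the frame of bore above 0.0068 m and y of blade_edge in the frame of bore above 0.0068 m and contact force between deburrer and tube_block above 1.5 N and horizontal distance between blade_edge and bore between 0.012 and 0.0245 m and z of blade_edge in the frame of bore between -0.005 and 0.004 m), for 0.3 s.
8. blade bears on the sleeve's bore edge 270 degrees further round clockwise (x of blade_edge in the frame of bore above 0.0068 m and y of blade_edge in the frame of bore between -0.0068 and 0.0068 m and contact force between deburrer and tube_block above 1.5 N and horizontal distance between blade_edge and bore between 0.012 and 0.0245 m and z of blade_edge in the frame of bore between -0.005 and 0.004 m), for 0.3 s.
9. blade bears on the sleeve's bore edge 315 degrees further round clockwise (x of blade_edge in the frame of bore above 0.0068 m and y of blade_edge in the frame of bore below -0.0068 m and contact force between deburrer and tube_block above 1.5 N and horizontal distance between blade_edge and bore between 0.012 and 0.0245 m and z of blade_edge in the frame of bore between -0.005 and 0.004 m), for 0.3 s.
10. blade bears on the sleeve's bore edge again on the side away from the small holes, at or past the start, the circle closed (x of blade_edge in the frame of bore between -0.0068 and 0.002 m and y of blade_edge in the frame of bore below -0.0068 m and contact force between deburrer and tube_block above 1.5 N and horizontal distance between blade_edge and bore between 0.012 and 0.0245 m and z of blade_edge in the frame of bore between -0.005 and 0.004 m), for 0.3 s.
At the end, for the whole second after the job is handed in: The tool stands in its stand: handle centre within 4 mm of the socket axis sideways and no more than 34 mm above the socket's mouth (31 mm when fully home), tilted less than 0.08 rad, at rest and released; the blade no longer touches the block (horizontal distance between handle and socket below 0.004 m and z of handle in the frame of socket below 0.034 m and angle between handle's own z axis and vertical below 0.08 rad and linear speed of deburrer below 0.02 m/s and contact force between deburrer and tube_block below 0.1 N and contact force between deburrer and the fingers below 0.1 N).
It fails at once if the tool bears on the block or its sleeve with more than 12 N (contact force between deburrer and tube_block above 12 N).
It fails at once if the gripper knocks against the block (contact force between the arm and tube_block above 3 N).
It fails at once if a bystander is shifted by more than 15 mm (distance of any of sample_box, flow_cell_case, tube_a, tube_b from where it was at the start of the episode above 0.015 m).
It also fails if it takes over 72 s, if anything falls off the work surface, if the arm or the gripper's body presses on something with over 40 N, if the wrist force passes 120 N, or if a joint passes its speed limit or range.

## Robot

A 7-joint arm with a two-finger parallel gripper is mounted at the origin on a cart in front of the work surface, level with it; the furniture and walls round the work are solid. World frame = base frame: x ahead of the robot, y to its left, z up, the work surface at z = 0. Lengths are in m, angles in rad, forces in N, time in s.
With the tool pointing down it reaches from about 0.4 to 0.85 m from the base axis. Payload 6.9 kg.
Tool frame: the origin (TCP) lies at the very end of the fingers, on their centre line; the grasp point (between the pads) lies 19 mm behind it (env.grip_point_offset is the distance from the TCP to the grasp point, in m); z points along the fingers, y is the line along which they close (so a half turn about z gives the same grasp; the last joint's range is limited). The gripper opens to 85 mm and grips with 20 to 120 N. Pads are 22 mm wide; open, the fingers measure 114 mm over their backs; the gripper's body (76 mm by 85 mm) begins 54 mm behind the grasp point. The pads swing forward as they close: fully open they stand 13 mm farther back than shut.
Start: joints at [1.44, 0.507, -0.238, 1.5, 0.126, 1.149, -0.155], TCP at [0.146, -0.608, 0.231] pointing down, gripper open.
Joint ranges: [-3.08, 3.08], [-0.24, 2.05], [-1.43, 1.35], [0, 2.5], [-1.52, 4.66], [0.17, 1.96], [-2.89, 2.89]. Speed limits (rad/s): [2.39, 2.39, 3.14, 3.14, 3.14, 3.14, 3.14].

## Interface

Orientations are given as a unit quaternion [w, x, y, z].
In Python, from station import env gives the robot as it stands. The module is installed in compiled form; this text tells all that it offers. Calls block until the motion is done:
- env.move_ptp(position, orientation): joint-space move of the TCP to a pose.
- env.move_straight(position, orientation=None, velocity=0.15, contact_N=None): straight line of the TCP; orientation=None keeps the orientation; velocity is the mean speed in m/s. With contact_N (N) it stops when the force on the tool has changed by that much, and returns True; else False.
- env.move_j(angles): joint-space move.
- env.gripper_open() and env.close_gripper(force=None): open the fingers fully, or close them until they stop; force is the grip in N (None keeps the last).
- env.wait(seconds).
- env.ik(position, orientation): joint angles nearest the present ones, or None.
- env.read_state(): the state.
- env.get_image(name): name is "scene" or "top" or "wrist"; returns a dict with "frame" (480x640x3 uint8, red, green, blue), "depth" (480x640 float32, m along the optical axis (not along the pixel's ray), 0 where there is no reading), "fx", "fy", "cx", "cy" (pixels), "rvec" (rotation vector, rad) and "tvec" (3), from world to camera coordinates, as OpenCV has them; the wrist camera has in their place "tool_from_camera" (4x4, takes a point from camera to tool coordinates, whose origin is the TCP and whose axes are the flange's). Camera axes: x right, y down, z forward; pixel columns grow to the right and rows downward; lengths in m; the calibration is good to about 2 mm. The wrist camera is an equidistant fisheye: a pixel r from the principal point sees the ray r / f radians off the axis. A picture is of the moment at which its call begins: read the wrist's pose just before it.
A pose or a line that the arm cannot do raises env.Unreachable and nothing moves.
- env.close_job(): hands the job in; it is judged then, once.
The state is a dict: "t": time; "q": joint angles; "dq": joint speeds; "effort": joint torques, N m; "tcp_pos": TCP position; "eef_rot": TCP orientation; "ft_force": force on the tool from outside, world axes, zero at the start; "ft_torque": the same for the moment, N m; "width": opening from 0.0 (shut) to 1.0 (fully open); "gripper_force": force on a finger pad.
Only numpy, scipy, OpenCV 4.12 (cv2) and the standard library are available. Lean on these libraries where they do the work, as an engineer would, in place of code of your own. Each camera call takes 0.05 s, during which the arm holds its last target. There are 200 camera calls.

## Working session

There is one attempt and no reset: what is moved stays moved. The work goes in short steps, each a Python script; the robot and the scene stay as the last script left them, time stands still between calls to the robot, and variables do not carry over. Pictures are saved under pics/ and viewed, at most 10 in all, crops included, and the job is handed in when it is done.

```bash
mkdir -p pics; ls
python3 - <<'E'
from station import env
import cv2,numpy as np
for n in("scene","top"):
    d=env.get_image(n); cv2.imwrite(f"pics/{n}0.png",d["frame"][...,::-1]); np.savez(f"{n}0.npz",**{k:v for k,v in d.items()})
    print(n,d["fx"],d["cx"],d["cy"],d["rvec"],d["tvec"])
s=env.read_state(); print(s,env.grip_point_offset)
E
```

```text
pics
scene 457.23101288595365 323.1901254374647 238.45493456400112 [ 2.32529636 -0.61781631  0.27248399] [-0.47137527  0.25197694  1.01508554]
top 582.3723152774756 327.851476427339 236.14061077599717 [ 1.9590496  -2.27135394  0.23017741] [0.07436864 0.53617454 1.17139665]
{'t': 0.1, 'q': array([ 1.44048523,  0.5082397 , -0.2375041 ,  1.5010427 ,  0.12571474,
        1.14891428, -0.15479772]), 'dq': array([ 0.00069602, -0.0030763 , -0.00017293, -0.00377007, -0.0007383 ,
       -0.00219441,  0.00138262]), 'effort': array([-4.24819300e-03, -6.21827674e+01, -2.19424278e+00, -2.50202680e+01,
        1.26031780e-02,  7.81155046e-03,  7.82264067e-07]), 'tcp_pos': array([ 0.14582093, -0.60727831,  0.23052101]), 'eef_rot': array([-7.98175071e-04,  9.93057028e-01,  1.17631145e-01, -1.24924454e-04]), 'ft_force': array([-0.00667536,  0.65678692,  0.21115574]), 'ft_torque': array([-0.05663787,  0.00807863,  0.07002871]), 'gripper_force': 0.0, 'width': 1.000356740462849} 0.0187
```

View pics/scene0.png

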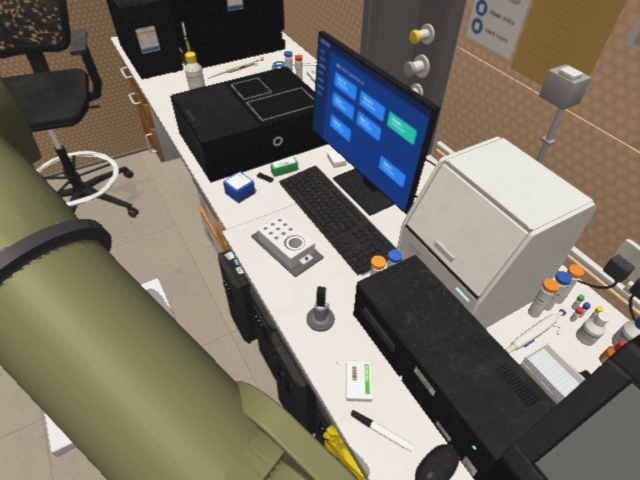

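View pics/top0.png

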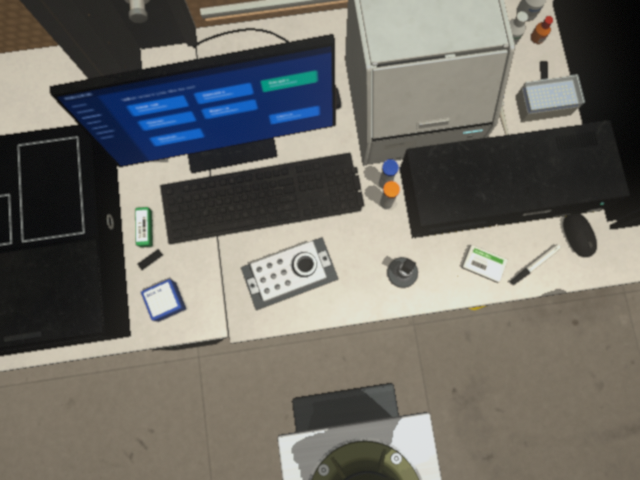

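The scene picture shows the block, the stand with the black handle, and bystanders. In the top view the bore is near (305,263), the small holes around (273,275), the stand base at (403,271), the handle top at (406,266), and the tubes at (389,180). I'll cast those rays, then look from the wrist.

```bash
cat > h.py <<'E'
import numpy as np,cv2
from scipy.spatial.transform import Rotation as R
def Rq(q): return R.from_quat([q[1],q[2],q[3],q[0]])
def qr(r): x=r.as_quat(); return np.array([x[3],x[0],x[1],x[2]])
def down(yaw): # tool z down, tool x at yaw
    return qr(R.from_euler('z',yaw)*R.from_euler('x',np.pi))
def cast(d,u,v,z):
    """fixed-camera ray onto plane z"""
    Rm,_=cv2.Rodrigues(np.asarray(d["rvec"],float)); o=-Rm.T@np.asarray(d["tvec"]).ravel()
    r=Rm.T@np.array([(u-d["cx"])/d["fx"],(v-d["cy"])/d["fy"],1]); return o+r*(z-o[2])/r[2]
def wray(d,s,u,v):
    a=np.array([u-d["cx"],v-d["cy"]])/np.array([d["fx"],d["fy"]]); th=np.hypot(*a)
    r=np.array([*(a*(np.sin(th)/max(th,1e-9))),np.cos(th)]); T=np.asarray(d["tool_from_camera"]); Rt=Rq(s["eef_rot"]).as_matrix()
    return s["tcp_pos"]+Rt@T[:3,3], Rt@T[:3,:3]@r
def wcast(d,s,u,v,z):
    o,r=wray(d,s,u,v); return o+r*(z-o[2])/r[2]
def wproj(d,s,p):
    T=np.asarray(d["tool_from_camera"]); Rt=Rq(s["eef_rot"]).as_matrix()
    c=T[:3,:3].T@(Rt.T@(np.asarray(p)-s["tcp_pos"])-T[:3,3]); th=np.arctan2(np.hypot(c[0],c[1]),c[2]); ph=np.arctan2(c[1],c[0])
    return d["cx"]+d["fx"]*th*np.cos(ph),d["cy"]+d["fy"]*th*np.sin(ph)
E
python3 - <<'E'
from h import *
d=np.load("top0.npz")
for n,u,v,z in [("bore",305,263,.052),("holeL",265,292,.05),("holeTL",258,268,.05),("standbase",403,271,.009),("handletop",406,266,.118),("tubeO",391,188,.117),("case",486,262,.018),("box",163,299,.05)]: print(n,cast(d,u,v,z).round(3))
from station import env
w=env.get_image("wrist"); print(w["fx"],w["cx"],w["cy"],w["tool_from_camera"])
for y in(0,np.pi/2,-np.pi/2,np.pi):
  for p in([.52,.1,.35],[.52,-.1,.3]):
    print(y,p,env.ik(p,down(y)))
E
```

```text
bore [0.492 0.05  0.052]
holeL [0.444 0.141 0.05 ]
holeTL [0.496 0.149 0.05 ]
standbase [ 0.451 -0.156  0.009]
handletop [ 0.446 -0.147  0.118]
tubeO [ 0.608 -0.145  0.117]
case [ 0.443 -0.334  0.018]
box [0.461 0.351 0.05 ]
371.64829954431775 311.7205130805631 238.90653510494215 [[-1.73123041e-04 -9.58005256e-01 -2.86750588e-01  7.29127669e-02]
 [ 9.99999618e-01  7.99763002e-05 -8.70933491e-04 -1.65348555e-04]
 [ 8.57292113e-04 -2.86750629e-01  9.58004876e-01 -1.42727363e-01]
 [ 0.00000000e+00  0.00000000e+00  0.00000000e+00  1.00000000e+00]]
0 [0.52, 0.1, 0.35] [ 0.49448374  0.43873522 -1.14807464  1.52523029  0.40157366  1.4375499
 -2.2422981 ]
0 [0.52, -0.1, 0.3] [ 0.58266087  0.3446423  -0.62597043  1.62808851  0.21104401  1.23741027
 -1.65561104]
1.5707963267948966 [0.52, 0.1, 0.35] [ 0.50522685  0.44815234 -1.17398372  1.52513167  0.41462929  1.4443124
 -0.68581424]
1.5707963267948966 [0.52, -0.1, 0.3] [ 0.74509416  0.39657648 -0.89022507  1.62627571  0.31947895  1.2725711
 -0.20222505]
-1.5707963267948966 [0.52, 0.1, 0.35] [ 0.52463847  0.46747535 -1.22410232  1.52495776  0.44062833  1.45850642
  2.42720346]
-1.5707963267948966 [0.52, -0.1, 0.3] [-0.56137761  0.50582517  1.15290855  1.64155792 -0.47613958  1.30985125
 -2.46961414]
3.141592653589793 [0.52, 0.1, 0.35] [ 0.47490519  0.42338814 -1.10342696  1.52541391  0.37968658  1.42674539
  0.92323761]
3.141592653589793 [0.52, -0.1, 0.3] [ 0.88098571  0.483777   -1.16446534  1.6249318   0.45468705  1.33721031
  1.2207404 ]
```

Run:
```python
from h import *
from station import env
q=env.read_state()["q"].copy(); q[0]=0.45; env.move_j(q)
s=env.read_state(); print(s["t"],s["tcp_pos"],2*np.arctan2(s["eef_rot"][2],s["eef_rot"][1]))
T=[]
for n,p,y in(("ws",[.448,-.15,.27],np.pi/2),("wb",[.49,.055,.24],np.pi/2)):
    env.move_ptp(p,down(y)); env.wait(.2)
    s=env.read_state(); d=env.get_image("wrist"); print(s["t"],s["q"].round(2),s["tcp_pos"].round(3))
    cv2.imwrite(f"pics/{n}.png",d["frame"][...,::-1]); np.savez(n+".npz",**d,tcp_pos=s["tcp_pos"],eef_rot=s["eef_rot"])
```

```text
2.2833 [ 0.58731983 -0.21266637  0.23060476] 1.2238157876963278
3.1583 [ 0.55  0.25 -0.35  1.82  0.09  1.1   0.16] [ 0.449 -0.151  0.27 ]
4.2667 [ 0.18  0.31 -0.45  1.82  0.16  1.04 -0.34] [0.49  0.053 0.24 ]
```

View pics/ws.png

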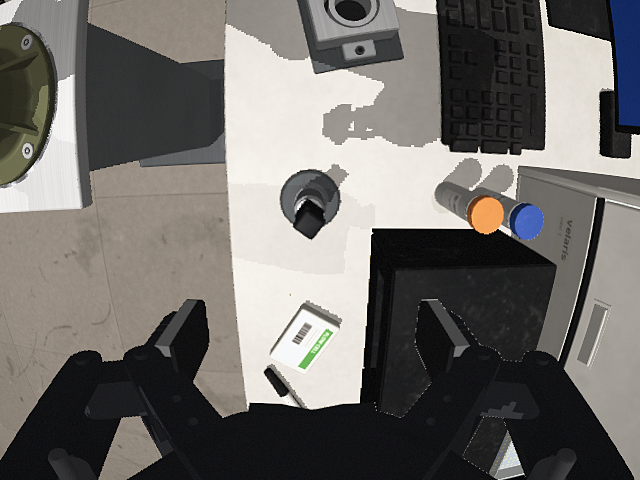

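View pics/wb.png

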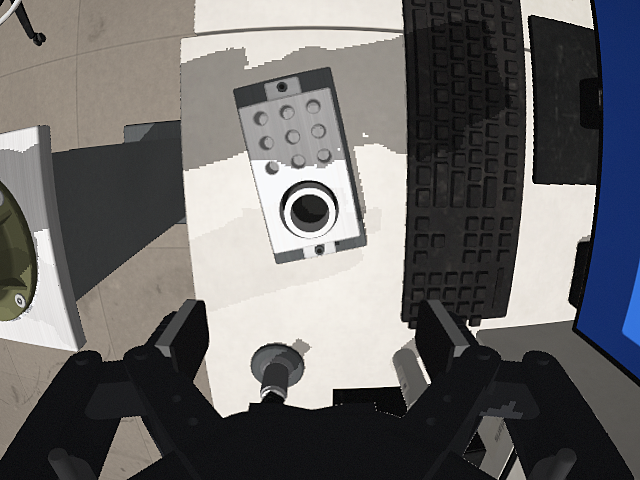

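The first wrist picture shows the handle's top at about (312,221) on the stand base at (310,198). The second shows the bore at (310,210), the pocket around it, the nine holes above at (262..318,106..168), and the screws at (282,87) and (319,250). Now I'll measure these.

```bash
cat >> h.py <<'E'
def cloud(d,u,v):
    """world points of pixels from depth (wrist)"""
    a=np.stack([(u-d["cx"])/d["fx"],(v-d["cy"])/d["fy"]],-1); th=np.hypot(*a.T)+1e-9
    k=np.tan(th)/th; c=np.stack([a[:,0]*k,a[:,1]*k,np.ones(len(u))],-1)*d["depth"][v,u][:,None]
    T=np.asarray(d["tool_from_camera"]); return (c@T[:3,:3].T+T[:3,3])@Rq(d["eef_rot"]).as_matrix().T+d["tcp_pos"]
E
python3 - <<'E'
from h import *
d=dict(np.load("ws.npz")); s=d
v,u=[a.ravel() for a in np.mgrid[160:260,260:360]]
P=cloud(d,u,v); m=(P[:,2]>.108)&(P[:,2]<.13)&(d["depth"][v,u]>0)
print("top n",m.sum(),np.median(P[m,2]))
img=np.zeros((480,640),np.uint8); img[v[m],u[m]]=255
c=max(cv2.findContours(img,0,2)[0],key=cv2.contourArea)
Q=np.array([wcast(d,s,*p[0],.118)[:2] for p in c]); r=cv2.minAreaRect((Q*1000).astype(np.float32)); print("handle top",r)
# grey base disc edge at z .009 & tube mouth
for u0,v0 in((310,198),): print(wcast(d,s,u0,v0,.009))
d=dict(np.load("wb.npz")); s=d
g=cv2.cvtColor(d["frame"],cv2.COLOR_RGB2GRAY)
m=(g<110).astype(np.uint8)*255
cs,h=cv2.findContours(m[160:262,230:370],cv2.RETR_CCOMP,cv2.CHAIN_APPROX_NONE,offset=(230,160))
for c,hh in zip(cs,h[0]):
    A=cv2.contourArea(c)
    if A<250: continue
    for z in(.05,.052):
        Q=np.array([wcast(d,s,*p[0],z)[:2]*1000 for p in c],np.float32); (x,y),R0=cv2.minEnclosingCircle(Q); e=cv2.fitEllipse(Q)
        print("dark",A,hh[3],z,(x,y,R0),e, c.mean(0).round())
v,u=[a.ravel() for a in np.mgrid[60:270,220:380]]
P=cloud(d,u,v); ok=d["depth"][v,u]>0
for z0,z1 in((.045,.0512),(.0512,.056)):
    k=ok&(P[:,2]>z0)&(P[:,2]<z1); print(z0,k.sum(),P[k].mean(0))
k=ok&(P[:,2]>.042)&(P[:,2]<.058); print("block top",np.median(P[k,2]),cv2.minAreaRect((P[k,:2]*1000).astype(np.float32)))
big=cv2.resize(d["frame"][70:270,220:380,::-1],None,fx=3,fy=3,interpolation=cv2.INTER_NEAREST); cv2.imwrite("pics/wbz.png",big)
E
```

```text
top n 607 0.1175583856655362
handle top ((446.1093444824219, -151.80645751953125), (21.38765525817871, 20.82600975036621), 54.26127243041992)
[ 0.44657569 -0.15061053  0.009     ]
dark 1082.0 -1 0.05 (487.9502868652344, 51.43431854248047, 17.81522560119629) ((487.9452209472656, 51.55797576904297), (34.3182258605957, 34.72997283935547), 86.53209686279297) [[309. 213.]]
dark 1082.0 -1 0.052 (487.96343994140625, 51.885189056396484, 17.708242416381836) ((487.95849609375, 52.008121490478516), (34.111995697021484, 34.52126693725586), 86.53194427490234) [[309. 213.]]
dark 480.0 -1 0.05 (487.13482666015625, 55.06311798095703, 27.26637840270996) ((487.5230407714844, 53.64330291748047), (51.20635986328125, 52.5788459777832), 9.583901405334473) [[307. 204.]]
dark 480.0 -1 0.052 (487.1529846191406, 55.49219512939453, 27.102523803710938) ((487.53887939453125, 54.08091735839844), (50.898643493652344, 52.26288604736328), 9.5840425491333) [[307. 204.]]
dark 577.5 -1 0.05 (518.6895141601562, 57.57685470581055, 43.183982849121094) ((400.7969970703125, 225.25735473632812), (103.75009155273438, 483.1563720703125), 31.715856552124023) [[353. 212.]]
dark 577.5 -1 0.052 (518.51806640625, 57.9908332824707, 42.92447280883789) ((401.3309631347656, 224.66802978515625), (103.12781524658203, 480.263427734375), 31.715927124023438) [[353. 212.]]
0.045 9672 [0.47863337 0.09535695 0.04988432]
0.0512 1413 [0.48338731 0.0756441  0.05189525]
block top 0.050101074977698404 ((479.9012451171875, 88.91600036621094), (84.8694839477539, 140.9947967529297), 12.31790542602539)
```

View pics/wbz.png

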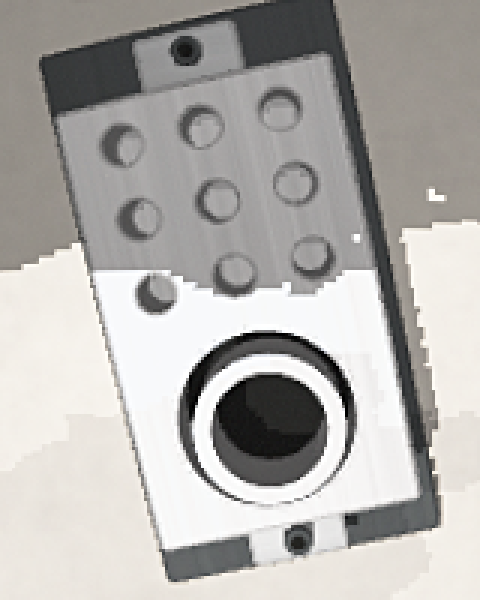

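Depth puts the block at yaw 12.3°, size 84.9×141 mm, top at 0.050. The expected pocket axis is (487.4, 54.7) mm and the sleeve is at (488.0, 52.0), 2.7 mm off, which fits the play allowed. The handle top is 21×21 mm at (446, -152), z 0.118, so that agrees too. Next is the grasp.

Run:
```python
from h import *
from station import env
yaw=np.deg2rad(54.26); o=down(yaw); p=np.array([.4461,-.1517,.0763])
env.move_ptp(p+[0,0,.09],o); env.move_straight(p,o,velocity=.12); env.wait(.2)
a=env.read_state(); print(a["t"],a["tcp_pos"],a["q"].round(2),a["ft_force"])
env.close_gripper(100); env.wait(.2)
b=env.read_state(); print(b["tcp_pos"],b["width"],b["gripper_force"],b["ft_force"],b["ft_torque"])
np.savez("grasp.npz",**b)
env.move_straight(p+[0,0,.11],velocity=.12); env.wait(.3)
s=env.read_state(); d=env.get_image("wrist"); print(s["t"],s["tcp_pos"],s["width"],s["ft_force"],s["ft_torque"])
np.savez("wg.npz",**d,tcp_pos=s["tcp_pos"],eef_rot=s["eef_rot"])
# expected projections of tool points
Rt=Rq(s["eef_rot"])
for n,z in(("top",-.0187-.004+.0),("nose",.043),("flange",.031),("tip",.06)):
    zc=-.0187+.004+z  # tool-frame z of point below handle centre (grasp 4 mm above centre)
    print(n,wproj(d,s,s["tcp_pos"]+Rt.apply([0,0,zc])))
cv2.imwrite("pics/wg.png",cv2.resize(d["frame"][250:460,200:430,::-1],None,fx=2.5,fy=2.5))
```

```text
6.3167 [ 0.44651668 -0.15185102  0.07697358] [ 0.42  0.48 -0.2   2.09  0.17  0.58 -0.53] [ 0.17187772 -0.46773143  0.08380286]
[ 0.44615709 -0.15170629  0.0765092 ] 0.22031071744040132 97.5663685798645 [-1.63694577  0.57812231  5.54826128] [ 0.05436456  0.30586222 -0.00530886]
8.5 [ 0.44593698 -0.15164306  0.18590493] 0.21947249408125521 [ 0.21981402  0.12444064 -0.34062217] [0.00044095 0.01281041 0.05115403]
top (np.float64(312.64445102677826), np.float64(356.4018902166391))
nose (np.float64(312.39481711938436), np.float64(281.0504477028171))
flange (np.float64(312.4288374349543), np.float64(291.0637339900414))
tip (np.float64(312.3526496320164), np.float64(268.742796323739))
```

View pics/wg.png

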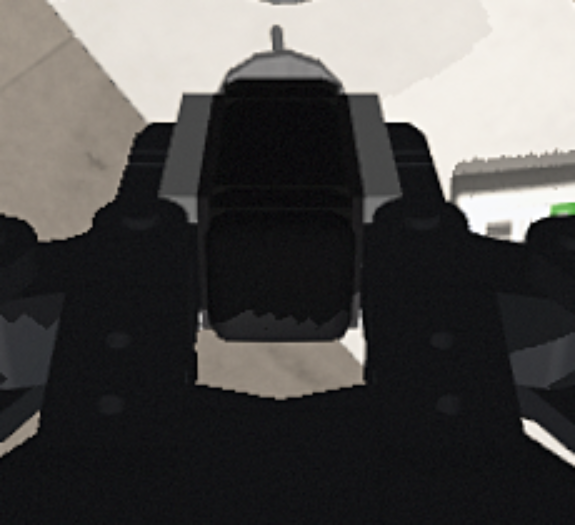

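The tool is held upright. In full-frame pixels: shank at u≈311, v≈261-270, flange front edge at v≈271, handle bottom front edge at v≈282, and handle top front and rear edges at v≈332 and 386. I'll compare these with the expected projection to get the tool's offset along the finger x.

Run:
```python
from h import *
d=dict(np.load("wg.npz"));Rt=Rq(d["eef_rot"])
for x0 in(-.003,0,.003):
  for dz in(0,.003):
    f=lambda x,z:round(wproj(d,d,d["tcp_pos"]+Rt.apply([x0+x,0,-.0187+.004+dz+z]))[1],1)
    print(x0,dz,"flangefront(top,bot)",f(.013,.027),f(.013,.031),"hbot",f(.01,.027),"htopfront",f(.01,-.027),"rear",f(-.01,-.027),"shank end/ tip x+6,-6",f(0,.0505),f(.006,.0585),f(-.006,.0585))
f=d["frame"][:,311].sum(1)//3; print(dict(zip(range(255,300),f[255:300])))
print({v:list(np.where(d["frame"][v,280:345].sum(1)<330)[0][[0,-1]]+280) for v in(262,264,266) if (d["frame"][v,280:345].sum(1)<330).any()})
```

```text
-0.003 0 flangefront(top,bot) 274.6 271.3 hbot 280.7 htopfront 346.2 rear 393.2 shank end/ tip x+6,-6 280.7 264.5 285.0
-0.003 0.003 flangefront(top,bot) 272.1 269.0 hbot 278.2 htopfront 341.3 rear 387.9 shank end/ tip x+6,-6 278.5 262.6 282.9
0 0 flangefront(top,bot) 268.4 265.2 hbot 274.6 htopfront 338.4 rear 386.7 shank end/ tip x+6,-6 275.4 259.3 280.0
0 0.003 flangefront(top,bot) 266.0 262.9 hbot 272.1 htopfront 333.6 rear 381.4 shank end/ tip x+6,-6 273.2 257.4 277.9
0.003 0 flangefront(top,bot) 262.1 259.0 hbot 268.4 htopfront 330.4 rear 380.1 shank end/ tip x+6,-6 270.0 254.0 274.9
0.003 0.003 flangefront(top,bot) 259.8 256.9 hbot 266.0 htopfront 325.6 rear 374.8 shank end/ tip x+6,-6 267.9 252.1 272.8
{255: np.uint64(225), 256: np.uint64(225), 257: np.uint64(226), 258: np.uint64(229), 259: np.uint64(225), 260: np.uint64(135), 261: np.uint64(88), 262: np.uint64(91), 263: np.uint64(96), 264: np.uint64(98), 265: np.uint64(99), 266: np.uint64(99), 267: np.uint64(99), 268: np.uint64(98), 269: np.uint64(101), 270: np.uint64(78), 271: np.uint64(83), 272: np.uint64(100), 273: np.uint64(133), 274: np.uint64(143), 275: np.uint64(138), 276: np.uint64(138), 277: np.uint64(139), 278: np.uint64(138), 279: np.uint64(142), 280: np.uint64(119), 281: np.uint64(61), 282: np.uint64(4), 283: np.uint64(10), 284: np.uint64(16), 285: np.uint64(12), 286: np.uint64(11), 287: np.uint64(9), 288: np.uint64(12), 289: np.uint64(18), 290: np.uint64(14), 291: np.uint64(9), 292: np.uint64(15), 293: np.uint64(14), 294: np.uint64(15), 295: np.uint64(13), 296: np.uint64(6), 297: np.uint64(8), 298: np.uint64(9), 299: np.uint64(12)}
{262: [np.int64(309), np.int64(311)], 264: [np.int64(309), np.int64(312)], 266: [np.int64(309), np.int64(312)]}
```

```bash
cat > run.py <<'E'
from h import *
from station import env
C=np.array([.4880,.0520]); OFF=np.array([-.0018,-.0009]); PSI=np.deg2rad(12.3); YAW=np.deg2rad(54.26); Z=.0920
Bx=np.array([np.cos(PSI),np.sin(PSI)]); By=np.array([-np.sin(PSI),np.cos(PSI)])
def radial(deg): a=np.deg2rad(deg); return -np.sin(a)*Bx-np.cos(a)*By
def tang(deg): a=np.deg2rad(deg); return -np.cos(a)*Bx+np.sin(a)*By
def tcp(deg,rho,z=Z): return np.array([*(C+rho*radial(deg)-OFF),z])
def go(deg,rho,v,z=Z,c=None): return env.move_straight(tcp(deg,rho,z),down(YAW),velocity=v,contact_N=c)
def force(bias,deg):
    f=env.read_state()["ft_force"]-bias
    return f, -f[:2]@radial(deg), f[:2]@tang(deg), np.linalg.norm(f)
E
python3 - <<'E'
from run import *
s=env.read_state(); env.move_ptp(tcp(0,0,.18),down(YAW)); env.move_straight(tcp(0,0,.115),velocity=.08); env.wait(.3)
F=[]
for i in range(5): F.append(env.read_state()["ft_force"]); env.wait(.05)
b=np.mean(F,0); print("bias",b,np.std(F,0)); 
print("hit",env.move_straight(tcp(0,0),velocity=.03,contact_N=2.5)); env.wait(.1)
s=env.read_state(); print(s["tcp_pos"]-tcp(0,0),force(b,0))
F=[]
for i in range(5): F.append(env.read_state()["ft_force"]); env.wait(.04)
b=np.mean(F,0); np.save("bias.npy",b); print("bias",b,np.std(F,0))
for deg,rho in((-60,6),(-45,10),(-35,13),(-27,15.5),(-22,17)):
    h=go(deg,rho/1000,.025,c=3); f=force(b,deg); print(deg,rho,h,f[0].round(2),np.round(f[1:],2))
    if h: break
print(env.read_state()["t"])
E
```

```text
bias [ 0.26588505 -0.07720798 -0.66077378] [0.27437264 0.45272557 0.57343273]
hit False
[1.54821691e-04 1.19104453e-05 1.77673757e-04] (array([-0.38481132, -0.02818144, -0.61116529]), np.float64(0.054441953257553244), np.float64(0.3819817030200783), np.float64(0.7227703354372546))
bias [-0.08580352  0.14302041 -1.21810903] [0.331782   0.32495881 0.2972351 ]
-60 6 False [-0.41 -0.08 -0.16] [0.37 0.2  0.45]
-45 10 False [ 0.56 -0.42 -0.58] [-0.7   0.05  0.91]
-35 13 False [ 0.69 -0.02  0.06] [-0.52 -0.45  0.69]
-27 15.5 False [0.15 0.84 0.22] [ 0.56 -0.65  0.88]
-22 17 False [-0.63  0.39  0.52] [0.67 0.3  0.9 ]
13.675
```

```bash
cat >> run.py <<'E'
def favg(b,deg,n=6,dt=.015):
    F=[]
    for i in range(n): F.append(env.read_state()["ft_force"]); env.wait(dt)
    f=np.mean(F,0)-b
    return f,-f[:2]@radial(deg),f[:2]@tang(deg),np.linalg.norm(f)
E
python3 - <<'E'
from run import *
b=np.array([0.,.05,-.95]); np.save("bias.npy",b)
rho,deg=17.,-22.
while rho<23.5:
    rho+=.4; deg+=1.
    h=go(deg,rho/1000,.012,c=3); f=favg(b,deg); s=env.read_state()
    act=(s["tcp_pos"][:2]+OFF-C)@radial(deg)*1e3
    print(round(rho,1),deg,h,f[0].round(2),np.round(f[1:],2),"act",act.round(2),round(s["t"],2))
    if h or f[3]>2.2: break
E
```

```text
17.4 -21.0 False [-0.13 -0.27 -0.2 ] [-0.15  0.26  0.36] act 17.37 14.03
17.8 -20.0 False [-0.11 -0.   -0.33] [0.05 0.09 0.35] act 17.73 14.38
18.2 -19.0 False [0.05 0.28 0.12] [ 0.22 -0.19  0.31] act 18.19 14.72
18.6 -18.0 False [0.09 0.78 0.48] [ 0.63 -0.47  0.92] act 18.59 15.07
19.0 -17.0 False [-0.12  0.59  0.06] [ 0.57 -0.18  0.6 ] act 18.98 15.43
19.4 -16.0 False [0.01 1.32 0.28] [ 1.16 -0.63  1.35] act 19.35 15.78
19.8 -15.0 False [0.09 2.23 0.83] [ 1.94 -1.1   2.38] act 19.64 16.12
```

Contact is soft and clean: about 2.4 N/mm, with drag against the motion. Now the force-regulated circle.

Run:
```python
from run import *
b=np.load("bias.npy"); rho,deg,dr=19.8,-15.,0.; k=0
while deg<374:
    deg+=5.5 if deg>3 else 3
    h=go(deg,rho/1000,.010,c=4); f=favg(b,deg,4,.012); e=4.3-f[3]; s=env.read_state()
    k+=1
    if k%3==0 or h or f[3]>7 or f[3]<2.5: print(round(deg),round(rho,2),h,"F",f[0].round(1),np.round(f[1:],1),"dz",round((s["tcp_pos"][2]-Z)*1e3,2),round(s["t"],1))
    dr=np.clip(.6*dr+.1*e,-.35,.35); step=np.clip(dr+.1*e,-.5,.4)
    if h and f[3]>7: step=-.7
    if f[3]>9.5: go(deg,(rho-2)/1000,.03); print("STOP"); break
    rho+=step
    if not 16<rho<25.5: print("rho"); break
print(deg,rho,env.read_state()["t"])
```

```text
-12 19.8 False F [-0.2  1.8  1. ] [ 1.7 -0.5  2.1] dz 0.05 16.4
-6 20.48 False F [0.3 4.1 1.8] [ 3.8 -1.6  4.5] dz 0.09 17.0
3 20.15 False F [1.4 3.6 2.3] [ 3.3 -1.9  4.5] dz -0.01 17.9
17 20.24 False F [1.8 2.6 1.6] [ 2.8 -1.6  3.5] dz -0.02 18.9
34 20.86 False F [2.7 2.6 2.1] [ 3.4 -1.5  4.3] dz 0.02 20.1
50 20.69 False F [3.9 2.  2.4] [ 3.9 -1.8  4.9] dz -0.07 21.2
66 20.72 False F [2.6 0.6 1.3] [ 2.5 -1.   3. ] dz -0.05 22.4
83 21.34 False F [ 5.  -0.5  2.4] [ 4.6 -2.1  5.6] dz 0.04 23.5
100 20.94 False F [ 3.4 -1.8  1.9] [ 3.3 -2.   4.3] dz -0.07 24.7
116 20.93 False F [ 3.  -2.3  1.3] [ 3.5 -1.6  4. ] dz -0.03 25.8
132 21.22 False F [ 3.1 -3.8  1.4] [ 4.6 -1.7  5.1] dz -0.0 27.0
149 20.89 False F [ 1.2 -5.5  2. ] [ 4.8 -2.8  5.9] dz -0.14 28.1
166 20.5 False F [-0.1 -2.2  0.7] [ 1.9 -1.   2.3] dz 0.0 29.3
182 21.15 False F [-1.2 -5.   1.6] [ 4.7 -2.1  5.4] dz -0.1 30.4
198 20.39 False F [-2.4 -3.7  1.1] [ 4.  -2.   4.6] dz -0.1 31.6
215 20.24 False F [-2.9 -2.4  1. ] [ 3.3 -1.7  3.9] dz -0.0 32.7
232 20.24 False F [-4.5 -2.2  1.7] [ 4.5 -2.1  5.3] dz -0.03 33.8
248 19.8 False F [-3.7 -0.4  1.5] [ 3.3 -1.7  4. ] dz 0.03 35.0
264 19.73 False F [-4.4  0.6  1.7] [ 4.  -1.9  4.8] dz 0.01 36.1
281 19.61 False F [-3.1  1.6  2. ] [ 3.  -1.7  4. ] dz 0.06 37.2
298 19.52 False F [-2.7  3.   2. ] [ 3.4 -2.1  4.5] dz 0.04 38.3
314 19.67 False F [-1.6  3.   2.3] [ 2.9 -1.7  4.1] dz 0.01 39.4
330 19.91 False F [-0.8  4.   1.9] [ 3.5 -2.   4.5] dz 0.04 40.6
347 19.88 False F [0.8 3.5 1.8] [ 2.8 -2.2  4. ] dz -0.01 41.7
364 20.29 False F [0.8 4.1 1.6] [ 4.  -1.4  4.5] dz 0.02 42.8
374.5 20.344721161692615 43.5667
```

The circle is closed with forces of 2–6 N. Now I'll dwell briefly, retreat, and compare the tool's place in the grip with the earlier picture from the same pose.

Run:
```python
from run import *
env.wait(.4); b=np.load("bias.npy"); print(favg(b,374)[1:])
go(380,.012,.03); go(380,.004,.03); env.move_straight(tcp(380,.004,.18),velocity=.12)
p=np.array([.4461,-.1517,.0763]); env.move_ptp(p+[0,0,.11],down(YAW)); env.wait(.3)
s=env.read_state(); d=env.get_image("wrist"); o=np.load("wg.npz"); print(s["t"],s["tcp_pos"],s["tcp_pos"]-o["tcp_pos"],s["width"])
np.savez("wg2.npz",**d)
f=lambda a:a[...,:].astype(int).sum(2)//3
print("handle-bottom row u=311:",[int(np.argmax(f(x["frame"])[274:300,311]<40)+274) for x in(o,d)])
print("rear edge row u=305:",[int(np.argmax(f(x["frame"])[360:400,305]>60)+360) for x in(o,d)])
for v in(276,278): print(v,[ (np.where(f(x["frame"])[v,270:350]<200)[0][[0,-1]]+270).tolist() for x in(o,d)])
```

```text
(np.float64(3.4193418639920803), np.float64(-0.697415327363431), np.float64(4.327246647734085))
46.9333 [ 0.44650123 -0.15059943  0.18624684] [0.00056424 0.00104363 0.0003419 ] 0.22275950655067067
handle-bottom row u=311: [282, 282]
rear edge row u=305: [387, 387]
276 [[294, 330], [294, 330]]
278 [[291, 332], [291, 332]]
```

Run:
```python
from run import *
g=np.load("grasp.npz")["tcp_pos"]; cmd=g.copy(); tgt=g.copy()
for dz in(.06,.035,.034):
    env.move_straight(np.array([*cmd[:2],g[2]+dz]),down(YAW),velocity=.08); env.wait(.25); a=env.read_state()["tcp_pos"]; print(dz,(a-g)[:2]*1e3)
    cmd[:2]-= .8*(a-g)[:2]
h=env.move_straight(np.array([*cmd[:2],g[2]+.002]),velocity=.04,contact_N=6); s=env.read_state(); print(h,(s["tcp_pos"]-g)*1e3,s["ft_force"],s["t"])
if not h:
    h=env.move_straight(np.array([*cmd[:2],g[2]-.001]),velocity=.01,contact_N=5); env.wait(.1); s=env.read_state(); print(h,(s["tcp_pos"]-g)*1e3,s["ft_force"],s["t"])
```

```text
0.06 [ 0.23351481 -0.09702229]
0.035 [ 0.09966402 -0.01822585]
0.034 [-0.24655429  0.10887467]
False [ 0.04406759 -0.0108725   2.10735686] [-0.22078286 -0.09669749 -1.46827336] 50.175
True [ 0.22888049 -0.09568902  0.00445623] [-0.60931274  0.56605274  6.83822957] 50.575
```

Home: the flange bears on the mouth at the grasp height. I'll release, lift and check.

Run:
```python
from run import *
env.gripper_open(); env.wait(.2)
s=env.read_state(); env.move_straight(s["tcp_pos"]+[0,0,.1],velocity=.12)
env.move_ptp([.448,-.15,.27],down(np.pi/2)); env.wait(.2)
s=env.read_state(); d=env.get_image("wrist"); d=dict(d,tcp_pos=s["tcp_pos"],eef_rot=s["eef_rot"])
v,u=[a.ravel() for a in np.mgrid[160:260,260:360]]
P=cloud(d,u,v); m=(P[:,2]>.108)&(P[:,2]<.13)&(d["depth"][v,u]>0); print(m.sum(),np.median(P[m,2]))
img=np.zeros((480,640),np.uint8); img[v[m],u[m]]=255
c=max(cv2.findContours(img,0,2)[0],key=cv2.contourArea)
print(cv2.minAreaRect(np.float32([wcast(d,d,*p[0],.118)[:2]*1000 for p in c])),s["t"])
cv2.imwrite("pics/end.png",d["frame"][...,::-1])
```

```text
614 0.11762512853240328
((445.15142822265625, -151.2186737060547), (21.170486450195312, 21.016128540039062), 52.50423812866211) 53.25
```

View pics/end.png

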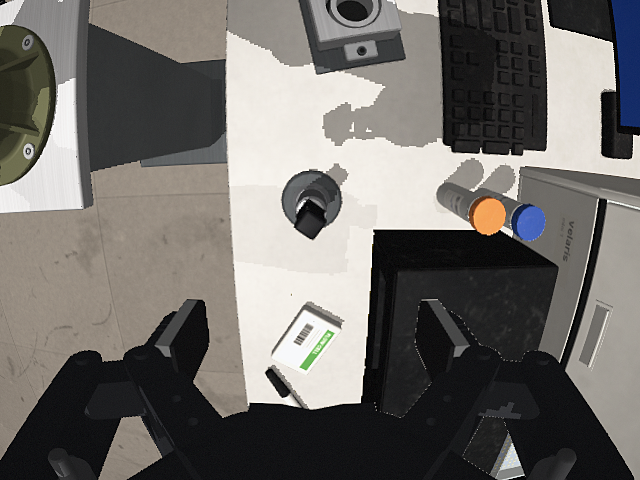

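The picture shows the tool upright in its stand at (312,220), with its top at z 0.1176 as before and the bystanders where they were.

```bash
python3 -c "
from station import env
print(env.close_job(), env.read_state()['t'])"
```

```text
the job is handed in; nothing more can be done
the job is handed in; nothing more can be done
```

The sleeve's inner edge was deburred once clockwise, to about 14° past the start, at roughly 2–6 N by the force readings; the tool is back in its stand, home and upright, bystanders looked undisturbed in the last picture, and the job is handed in (about 53 s on the robot clock at the last check; no verdict was returned).

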